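Scan the tall canister in the pantry basket

TASK

Scan the tall canister that stands in the white basket: take the barcode scanner off its charging pad, hold it steady for two seconds, pointing straight down, about 5 cm above the barcode label on the canister's lid, then stand it back upright on the middle of its charging pad and let go. Leave the canister where it stands, and set the scanner down rather than letting it fall.

Things in the scene. Friction and masses are not known exactly. Their poses are not given: they have to be found in the camera images.
- scanner: Cordless barcode scanner standing nose down on its pad, 0.2 kg. Round grey hood below, 64 mm wide, narrowing to 36 mm at 50 mm up; above it an upright black handle, 34 mm along own x, 28 mm along own y, from 48 to 160 mm up (grip from above, about 125 mm up). Origin: centre of the flat underside, which is the scan window; z up along the handle; it looks along -z.
- dock: Charging pad: a flat fixed grey metal disc, 110 mm in diameter, 12 mm thick, lying on the table, with a small cable block at its +x edge. Origin: centre of its underside; the flat top is 12 mm higher. The scanner simply stands on the top; there is no socket.
- canister: Tall round canister, 130 mm tall, 94 mm wide, clear wall, flat white lid; loose, 0.35 kg. It stands in one of three places in a white open basket (370 x 130 mm, walls 65 mm high, floor 5 mm thick); the others hold squat glass jars 80 mm tall, 88 mm wide, with labels too. Origin: centre of its underside, z up.
- label (a point): Centre of the barcode label on top of the canister's lid: white, 40 x 30 mm, black bars, facing up. It lies off the lid's centre, 18 mm towards the canister's own +x, 130 mm above the canister's underside (135 mm above the table).
Mind the look-alikes: they are no part of the job. Several things look just like the dock: the one meant starts farthest to the robot's right.

How it is judged:
By the outcome, as a careful person would: the job done as asked, in the order asked, and still so for the second after the job is handed in, with the robot touching nothing.
It also fails if it takes over 64 s, if anything falls off the work surface, if the arm or the gripper's body presses on something with over 40 N, if the wrist force passes 120 N, or if a joint passes its speed limit or range.

ROBOT

A 6-joint arm with a two-finger parallel gripper is mounted at the origin on the work surface. World frame = base frame: x ahead of the robot, y to its left, z up, the work surface at z = 0. Lengths are in mm, angles in rad, forces in N, time in s.
With the tool pointing down it reaches from about 350 to 775 mm from the base axis. Payload 7.3 kg.
Tool frame: the origin (TCP) lies midway between the tips of the shut fingers; the grasp point (between the pads) lies 19 mm behind it (bot.tcp_to_grasp is the distance from the TCP to the grasp point, in mm); z points along the fingers, y is the line along which they close (so a half turn about z gives the same grasp; the last joint's range is limited). The gripper opens to 92 mm and grips with 3 to 60 N. Pads are 19 mm wide; open, the fingers measure 130 mm over their backs; the gripper's body (75 mm by 190 mm) begins 47 mm behind the grasp point.
Start: joints at [-1.303, 0.342, 1.524, -0, 1.275, -0.146], TCP at [211.122, -480.7, 226.741] pointing down, gripper open.
Joint ranges: [-2.53, 2.53], [-0.77, 2.02], [0.04, 2.7], [-1, 4.14], [0.28, 2.66], [-3.11, 3.11]. Speed limits (rad/s): [2.57, 2.57, 3.14, 3.14, 3.14, 3.14].

INTERFACE

Orientations are given as [roll, pitch, yaw] about the fixed x, y, z axes, in that order (R = Rz(yaw) Ry(pitch) Rx(roll)).
In Python, from plant import bot, viewer gives the robot as it stands. The module is installed in compiled form; this text tells all that it offers.
- The arm moves only by the shell command python3 -m handwheel 'ROWS'. ROWS is text: rows parted by semicolons, each of 7 numbers parted by spaces: the shift along the tool's x, y, z scaled (see below), then the turn, a rotation vector about the tool's x, y, z scaled (see below), then the opening, from -1 (shut) to 1 (fully open), so that 0 is half open. In form: tx ty tz rx ry rz gripper; .... A call has 1 to 8 rows; each row is the pose to reach, as a shift and turn from the pose commanded when the call began, along the tool's axes at that moment, turning the shorter way round; what a row does not reach only later rows make up. The controller multiplies each number of a shift by 10 cm and each number of a turn by pi rad. A row lasts 1/12 s, in which the tool goes at most 41.7 mm and 7.16 degrees, less where a joint would pass 70% of its speed; a pose out of reach is approached as far as the arm can. A call with a number of a shift or a turn outside -1 to 1 is refused whole. A call with a gripper value outside its range is refused whole. The fingers move at their own pace and stop on an object; the grip force is fixed at half the most. Time passes only in rows, so rows that repeat a pose let the fingers close. It gives the time, the measured TCP pose, the force, the opening and the grip force at its end, in the units of the state.
- bot.get_obs(): the state, without advancing time (a new reading comes with each control period).
- viewer.capture(name): name is "scene" or "top" or "wrist"; returns a dict with "frame" (400x640x3 uint8, red, green, blue), "fov_y" (degrees; the focal length in pixels is half the picture's height over the tangent of half this angle, whatever the lens; pixels are square), "cx", "cy" (the principal point, pixels), "T" (4x4, takes a point from camera to world coordinates). Camera axes: x right, y down, z forward; pixel columns grow to the right and rows downward; lengths in mm; the calibration is good to about 2 mm. A picture is of the moment at which its call begins. There is no depth.
- bot.close_job(): hands the job in; it is judged then, once.
Trained networks look in a picture, given as the dict that the camera call returned (one of the last four; its "shot" number tells which), for a name from the list of things; names that differ only in an ending like _2 or _b are one class to them, and where a whole thing is asked for, a point or a joint stands for the part that bears it (a point fixed in the world has none). Each returns a list of dicts, best first, with "score" (0 to 1); they miss things now and then, are a little off and sometimes report something else, mostly with a low value. They report only what shows in the picture. A call takes as long as a camera call. They do not tell look-alikes from the thing itself.
- viewer.recognise(target, picture): "centre" ([column, row] in pixels, amid what is visible of it).
- viewer.cut_out(target, picture): "pixels" (400x640 bool, what is visible of it) and "centre" ([column, row] in pixels, amid what is visible of it).
The state is a dict: "time": time; "joint_positions": joint angles; "dq": joint speeds; "tau": joint torques, N m; "tool_pos": TCP position; "tcp_rot": TCP orientation; "contact_force": force on the tool from outside, world axes, zero at the start; "moment": the same for the moment, N m; "grip_width": finger opening in mm; "finger_force": force on a finger pad.
Only numpy, scipy, OpenCV 4.12 (cv2) and the standard library are available. Lean on these libraries where they do the work, as an engineer would, in place of code of your own. Each camera call takes 0.05 s, during which the arm holds its last target. There are 200 camera calls.

## Working session

There is one attempt and no reset: what is moved stays moved. The work goes in short steps, Python scripts to look and compute and a shell command to move; the robot and the scene stay as the last step left them, time stands still between calls to the robot, and variables do not carry over. Pictures are saved under pics/ and viewed, at most 10 in all, crops included, and the job is handed in when it is done.

```bash
mkdir -p pics
cat > h.py <<'E'
import numpy as np, cv2
from plant import bot, viewer
def ray(p,uv):
    h,w=p["frame"].shape[:2]; f=h/2/np.tan(np.radians(p["fov_y"])/2)
    d=np.array([(uv[0]-p["cx"])/f,(uv[1]-p["cy"])/f,1.]); T=np.array(p["T"])
    return T[:3,3],T[:3,:3]@d
def at(p,uv,z):
    o,d=ray(p,uv); return np.round((o+d*(z-o[2])/d[2]),1)
def proj(p,X):
    h,w=p["frame"].shape[:2]; f=h/2/np.tan(np.radians(p["fov_y"])/2)
    T=np.array(p["T"]); c=T[:3,:3].T@(np.array(X)-T[:3,3]); return np.round([p["cx"]+f*c[0]/c[2],p["cy"]+f*c[1]/c[2]],1)
def save(p,n,crop=None,s=1):
    im=p["frame"][:,:,::-1]
    if crop: im=im[crop[1]:crop[3],crop[0]:crop[2]]
    cv2.imwrite("pics/"+n,cv2.resize(im,None,fx=s,fy=s,interpolation=cv2.INTER_CUBIC))
E
python3 - <<'E'
from h import *
a=viewer.capture("top");b=viewer.capture("scene")
cv2.imwrite("pics/a.png",cv2.resize(np.vstack([a["frame"],b["frame"]])[:,:,::-1],(480,600),interpolation=cv2.INTER_AREA))
save(a,"top.png",s=1.25); save(b,"scene.png")
print(bot.get_obs())
Z={"scanner":160,"dock":12,"canister":135,"label":135}
for n,p in(("top",a),("scene",b)):
    print(n,p["T"],p["fov_y"],p["cx"],p["cy"])
    for t in Z:
        for r in viewer.recognise(t,p): print(t,np.round(r["centre"],1),round(r["score"],2),at(p,r["centre"],Z[t]))
E
```

```text
{'time': 0.1, 'joint_positions': array([-1.30303881e+00,  3.42651181e-01,  1.52487236e+00, -1.02439237e-05,
        1.27538205e+00, -1.46004884e-01]), 'dq': array([-2.82075290e-05, -3.73613083e-03, -2.07877272e-03, -1.46866338e-03,
        1.54611574e-03,  6.14045544e-04]), 'tau': array([ 1.81714935e-03, -4.32004309e+01, -2.44695139e+01,  7.18577486e-02,
        5.26123925e-02, -4.90028515e-05]), 'tool_pos': array([ 211.00546259, -480.36424309,  226.13256923]), 'tcp_rot': array([-3.14029226e+00, -1.81322800e-04,  4.13765271e-01]), 'contact_force': array([-0.1480828 , -1.36363258,  1.11374013]), 'moment': array([-0.00855579, -0.03019067,  0.0089329 ]), 'finger_force': 0.0, 'grip_width': 91.98408677600675}
top [[-1.50588439e-02 -9.98805203e-01  4.64908375e-02  4.07127478e+02]
 [-9.99870185e-01  1.53088114e-02  5.02532281e-03 -5.53424998e+01]
 [-5.73103803e-03 -4.64091268e-02 -9.98906076e-01  8.07563725e+02]
 [ 0.00000000e+00  0.00000000e+00  0.00000000e+00  1.00000000e+00]] 55.99008091194597 320.569182549266 202.37906072678533
scanner [411.2 180.1] 0.89 [ 473.3 -209.   160. ]
dock [339.3 258. ] 0.88 [326.5 -88.9  12. ]
dock [391.  196.5] 0.79 [ 454.3 -200.6   12. ]
canister [178.  148.9] 0.76 [539. 204. 135.]
label [174.5 146.9] 0.61 [542.8 210.3 135. ]
label [411.2 179.5] 0.44 [ 477. -215.  135.]
scene [[-8.85962876e-01  3.52798202e-01 -3.01003673e-01  7.86821408e+02]
 [ 4.63668057e-01  6.86511551e-01 -5.60101618e-01  5.80934017e+02]
 [ 9.03965473e-03 -6.35795029e-01 -7.71805005e-01  9.62695706e+02]
 [ 0.00000000e+00  0.00000000e+00  0.00000000e+00  1.00000000e+00]] 46.89355720502046 326.34127162019143 203.35754353297412
scanner [281.7 167.6] 0.62 [ 517.6 -149.5  160. ]
dock [358.6 202.6] 0.88 [338.  -71.8  12. ]
dock [287.1 191.1] 0.72 [ 491.2 -196.3   12. ]
canister [342.5 314. ] 0.79 [565.2 241.3 135. ]
label [341.9 313. ] 0.66 [565.2 238.9 135. ]
```

View pics/top.png

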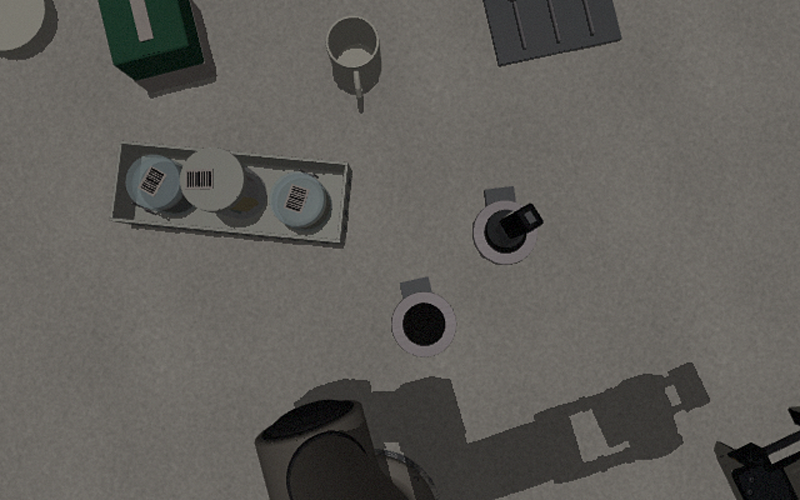

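View pics/scene.png

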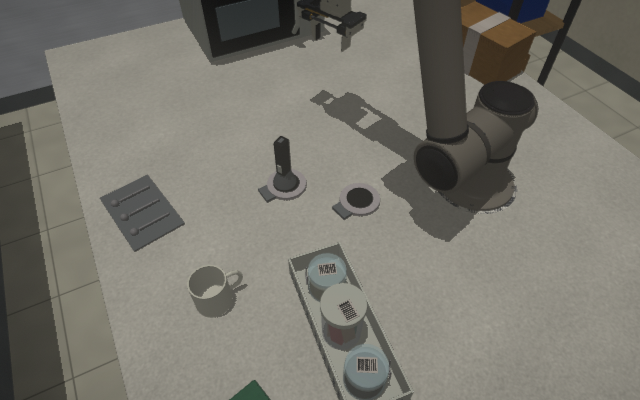

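The two dock look-alikes in the top view are the pad with the scanner at (403,186) and an empty pad at (339,259). The robot's right is −y, so the pad under the scanner (y≈−200) is the one meant. The canister is the taller middle item, with its lid at about (170,144) and its label at about (160,143). In the scene view they are at (344,305) and (347,310). The networks' centres are a few pixels off, so I'll refine them on an enlarged crop.

Run:
```python
from h import *
a=viewer.capture("top");b=viewer.capture("scene")
A=cv2.resize(a["frame"][100:290,80:460],None,fx=2,fy=2,interpolation=cv2.INTER_CUBIC)
B=cv2.resize(b["frame"][120:390,250:450],None,fx=2,fy=2)
cv2.imwrite("pics/ca.png",A[:,:,::-1])
c=np.hstack([cv2.resize(a["frame"][140:220,360:450],None,fx=4.4,fy=4.4),cv2.resize(b["frame"][120:200,240:330],None,fx=4.4,fy=4.4)])
d=np.hstack([cv2.resize(a["frame"][115:165,130:220],None,fx=4.4,fy=4.4),cv2.resize(b["frame"][280:330,300:390],None,fx=4.4,fy=4.4)])
cv2.imwrite("pics/c.png",np.vstack([c,d])[:,:,::-1])
for n,p,box in(("top",a,None),("scene",b,None)):
    for X in([0,0,0],[211,-480.4,226],[0,0,100]): print(n,X,proj(p,X))
    for t in("dock","scanner","canister","label"):
        for r in viewer.cut_out(t,p):
            m=r["pixels"].astype(np.uint8);k=cv2.boundingRect(m)
            cnt=max(cv2.findContours(m,0,1)[0],key=len)
            e=cv2.fitEllipse(cnt) if len(cnt)>5 else None
            print(n,t,round(r["score"],2),np.round(r["centre"],1),k,np.round(e[0],1) if e else 0,np.round(e[1],1) if e else 0,cv2.minAreaRect(cnt))
```

```text
top [0, 0, 0] [299.3 414.8]
top [211, -480.4, 226] [605.4 345.3]
top [0, 0, 100] [295.9 443.1]
top dock 0.75 [390.1 193.9] (378, 149, 53, 64) [402.9 181.8] [47.5 59.6] ((399.32904052734375, 181.15936279296875), (63.47892379760742, 49.9921875), 59.534454345703125)
top scanner 0.71 [413.  179.2] (390, 164, 44, 35) [409.5 180.5] [28.4 45.5] ((409.4422302246094, 178.4298858642578), (30.10527801513672, 42.910240173339844), 50.52754211425781)
top canister 0.56 [176.9 146.7] (144, 118, 69, 57) [176.9 146.8] [49.8 72.8] ((178.73529052734375, 145.558837890625), (71.06293487548828, 51.175018310546875), 14.03624439239502)
top label 0.83 [176.2 150.3] (144, 118, 69, 57) [177.  146.8] [50.  72.4] ((178.65414428710938, 145.51425170898438), (71.35991668701172, 51.45854187011719), 14.743562698364258)
scene [0, 0, 0] [474.4 180.6]
scene [211, -480.4, 226] [330.3  43.5]
scene [0, 0, 100] [484.  155.3]
scene dock 0.89 [281.6 192.2] (259, 171, 47, 31) [283.2 186.3] [27.1 44.4] ((281.9508056640625, 185.9590301513672), (27.794469833374023, 46.806976318359375), 84.80557250976562)
scene dock 0.83 [360.2 201.8] (333, 183, 48, 37) [357.6 200.5] [33.9 46.9] ((356.0415954589844, 199.9437713623047), (34.41498565673828, 48.26009750366211), 81.46923065185547)
scene scanner 0.97 [280.6 163.5] (273, 136, 24, 56) [283.5 167.8] [20.2 63.3] ((284.5, 163.5), (55.0, 23.0), 90.0)
scene canister 0.69 [339.  313.7] (320, 282, 47, 68) [342.4 314.9] [46.8 69.3] ((343.0, 315.5), (67.0, 46.0), 90.0)
scene label 0.93 [340.8 313. ] (319, 283, 48, 67) [342.4 314.8] [46.8 68.6] ((342.5, 316.0), (66.0, 47.0), 90.0)
```

View pics/c.png

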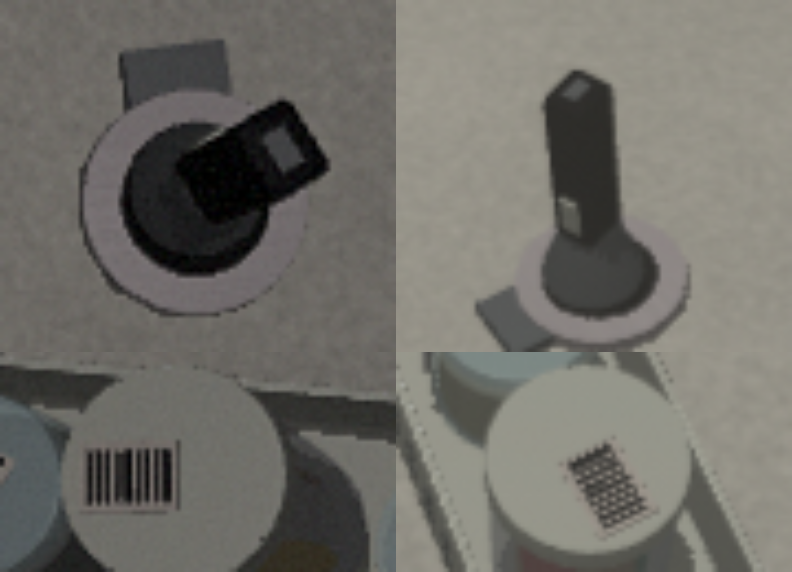

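The crop shows the scanner handle leaning outward over the pad at the far right (pad disc centre at about (404,186)). The label is on the tall canister's lid, at (160,144) in the top view and (348,310) in the scene view.

Run:
```python
from h import *
a=viewer.capture("top");b=viewer.capture("scene")
q=lambda c,o:((c[0]+.5)/4.4-.5+o[0],(c[1]+.5)/4.4-.5+o[1])
T=lambda c:q(c,(360,140)); S=lambda c:q((c[0]-396,c[1]),(240,120))
TL=lambda c:q((c[0],c[1]-352),(130,115)); SL=lambda c:q((c[0]-396,c[1]-352),(300,280))
def P(n,u,v,z): print(n,at(a,u,z),at(b,v,z))
P("dock",T((194,203)),S((602,268)),12)
P("scan bottom",T((196,198)),S((600,263)),12)
P("scan top",T((272,149)),S((578,90)),172)
P("lid",TL((174,479)),SL((589,460)),135)
P("label",TL((131,479)),SL((607,484)),135)
P("dock2",(424/1.25,324/1.25),(360,199),12)
for n,c in(("tl",(285,98)),("tr",(330,163)),("hl",(180,150))): print(n,at(a,T(c),172))
print("scene top corners",[at(b,S(c),172) for c in((577,70),(545,100),(611,88),(575,113))])
```

```text
dock [ 476.7 -228.    12. ] [ 476.6 -232.7   12. ]
scan bottom [ 479.1 -229.    12. ] [ 476.  -237.1   12. ]
scan top [ 483.1 -223.8  172. ] [ 484.3 -226.5  172. ]
lid [549.2 220.  135. ] [553.4 223.8 135. ]
label [549.4 237.7 135. ] [551.9 237.8 135. ]
dock2 [324.  -88.7  12. ] [328.3 -81.   12. ]
tl [ 502.8 -229.3  172. ]
tr [ 477.3 -245.9  172. ]
hl [ 483.3 -188.4  172. ]
scene top corners [array([ 477.9, -242.1,  172. ]), array([ 504.3, -227.4,  172. ]), array([ 466.9, -219.5,  172. ]), array([ 493.5, -210. ,  172. ])]
```

```bash
M="python3 -m handwheel"
python3 -m handwheel '0.3 -0.1 0 0 0 0 1; 0.6 -0.2 0 0 0 0 1; 0.9 -0.3 0 0 0 0 1'
python3 -m handwheel '0.3 -0.1 0 0 0 0 1; 0.6 -0.2 0 0 0 0 1; 0.9 -0.3 0 0 0 0 1'
python3 -m handwheel '0.3 -0.1 0 0 0 0 1; 0.5 -0.2 0 0 0 0 1; 0.7 -0.3 0 0 0 -0.02 1; 0.8 -0.3 0 0 0 -0.05 1; 0.8 -0.3 0 0 0 -0.05 1; 0.8 -0.3 0 0 0 -0.05 1'
cat >> h.py <<'E'
def go(X,yaw=None):
    o=bot.get_obs(); p=o["tool_pos"]; from scipy.spatial.transform import Rotation as R
    Rt=R.from_euler("xyz",o["tcp_rot"]).as_matrix(); return np.round(Rt.T@(np.array(X)-p)/100,3)
E
python3 - <<'E'
from h import *
p=viewer.capture("wrist"); save(p,"w1.png"); o=bot.get_obs(); print(o["time"],o["tool_pos"],o["tcp_rot"],p["T"],p["fov_y"])
print(proj(p,[481,-228,172]),proj(p,[477,-230,12]))
E
```

```text
time: 1.35
tool_pos: [281.9, -416.5, 226.7]
tcp_rot: [3.142, -0.0, 0.412]
contact_force: [0.6, -0.4, 0.6]
grip_width: 91.7
finger_force: 0.0
time: 1.6
tool_pos: [352.7, -352.3, 226.9]
tcp_rot: [3.141, -0.0, 0.413]
contact_force: [0.8, -0.3, -0.9]
grip_width: 92.0
finger_force: 0.0
time: 2.1
tool_pos: [413.1, -293.6, 226.7]
tcp_rot: [3.141, 0.0, 0.57]
contact_force: [0.1, 0.7, 0.3]
grip_width: 91.6
finger_force: 0.0
2.15 [ 412.66665779 -294.02783321  226.65489042] [3.14159254e+00 4.46606445e-04 5.68371286e-01] [[ 5.39797462e-01 -8.14257730e-01 -2.13548707e-01  4.70438152e+02]
 [-8.41794926e-01 -5.22125376e-01 -1.36990486e-01 -2.57834655e+02]
 [ 4.63630486e-05  2.53711334e-01 -9.67279978e-01  3.83919890e+02]
 [ 0.00000000e+00  0.00000000e+00  0.00000000e+00  1.00000000e+00]] 59.93015979892206
[286.3  65.4] [300.8  89.7]
```

View pics/w1.png

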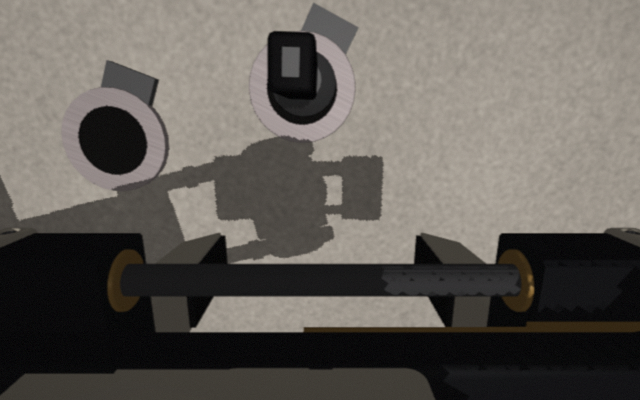

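The wrist view shows the handle top at about (291,58), aligned with the fingers across its 28 mm side. The pad under it is centred at about (302,87), which matches the prediction.

Run:
```python
from h import *
p=viewer.capture("wrist"); 
print(p["cx"],p["cy"],at(p,(291.5,58),172),at(p,(302,87.5),12)); print(go(np.append(at(p,(291.5,58),172)[:2],226)))
g=cv2.cvtColor(p["frame"],cv2.COLOR_RGB2GRAY); print(g[50,255:330]); print(g[25:105,300])
for t in ("dock","scanner"):
  for r in viewer.cut_out(t,p):
    m=r["pixels"].astype(np.uint8); print(t,r["score"],r["centre"],cv2.boundingRect(m))
```

```text
320.24304052955716 201.47101656461163 [ 485.6 -228.9  172. ] [ 479.1 -230.4   12. ]
[ 0.968 -0.158  0.006]
[156 153 153 149 145 138 143 150 156 160 157 130  61  11  10  13  16  18
  18  18  15  18  19  17  19  28  59  89  95  95  93  94  93  96  94  95
  92  93  95  95  95  96  94  82  55  26  22  23  22  22  21  24  18  22
  20  18  16   9   9  10  40  96 148 161 164 160 159 157 161 162 163 162
 163 163 162]
[155 153 149 141 128  88  35   6  15  13  16  19  20  21  22  24  20  22
  21  19  22  26  25  26  28  26  27  26  25  25  26  23  24  23  24  24
  22  25  26  25  24  20  19  23  24  20  23  23  21  20  20  22  24  24
  22  22  21  21  22  24  20  18  11  13  14   9   6   7   4   3   6   5
   5  17  33  32  31  31  30  30]
dock 0.95 [333.1, 96.1] (249, 3, 108, 139)
dock 0.84 [113.2, 131.2] (61, 61, 108, 129)
scanner 0.94 [297.4, 72.2] (266, 29, 70, 87)
```

```bash
python3 -m handwheel '0.3 -0.05 0 0 0 0 1; 0.6 -0.1 0 0 0 0 1; 0.95 -0.158 0 0 0 0 1; 0.95 -0.158 0 0 0 0 1; 0.95 -0.158 0 0 0 0 1'
python3 -m handwheel '0 0 0.15 0 0 0 1; 0 0 0.3 0 0 0 1; 0 0 0.4 0 0 0 1; 0 0 0.4 0 0 0 1'
python3 - <<'E'
from h import *
p=viewer.capture("wrist"); save(p,"w2.png"); o=bot.get_obs(); print(o["time"],o["tool_pos"],o["tcp_rot"])
print(proj(p,[484,-229,172]),proj(p,[479,-230,12]))
E
```

```text
time: 2.72
tool_pos: [484.8, -228.6, 226.5]
tcp_rot: [-3.141, 0.0, 0.572]
contact_force: [-0.3, -0.3, -0.8]
grip_width: 91.7
finger_force: 0.0
time: 3.05
tool_pos: [482.5, -229.5, 184.6]
tcp_rot: [-3.138, 0.002, 0.569]
contact_force: [0.1, 0.3, -1.0]
grip_width: 91.7
finger_force: 0.0
3.1 [ 483.23014798 -229.67841718  185.92427439] [-3.13953784e+00  1.16023920e-03  5.69115616e-01]
[319.5 241.3] [318.6 185.6]
```

View pics/w2.png

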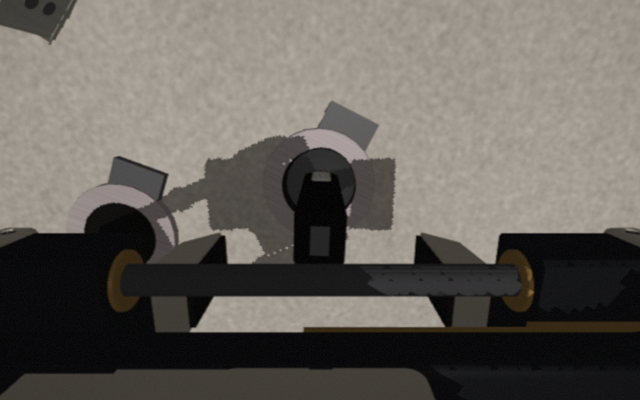

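The handle is centred between the fingers, with its top at about (320,240). I'll descend and grip.

```bash
python3 -m handwheel '0 0 0.15 0 0 0 1; 0 0 0.3 0 0 0 1; 0 0 0.45 0 0 0 1; 0 0 0.6 0 0 0 1; 0 0 0.68 0 0 0 1; 0 0 0.68 0 0 0 1; 0 0 0.68 0 0 0 1'
python3 -m handwheel '0 0 0 0 0 0 -1; 0 0 0 0 0 0 -1; 0 0 0 0 0 0 -1; 0 0 0 0 0 0 -1; 0 0 0 0 0 0 -1; 0 0 0 0 0 0 -1; 0 0 0 0 0 0 -1; 0 0 0 0 0 0 -1'
python3 -m handwheel '0 0 0 0 0 0 -1; 0 0 0 0 0 0 -1; 0 0 0 0 0 0 -1; 0 0 0 0 0 0 -1; 0 0 0 0 0 0 -1; 0 0 0 0 0 0 -1; 0 0 0 0 0 0 -1; 0 0 0 0 0 0 -1'
```

```text
time: 3.68
tool_pos: [484.5, -229.6, 119.3]
tcp_rot: [3.141, -0.0, 0.57]
contact_force: [0.6, 0.2, 0.1]
grip_width: 92.0
finger_force: 0.0
time: 4.35
tool_pos: [484.4, -229.1, 118.7]
tcp_rot: [3.142, 0.0, 0.571]
contact_force: [0.6, -0.2, -0.6]
grip_width: 42.9
finger_force: 0.0
time: 5.02
tool_pos: [484.3, -229.0, 118.6]
tcp_rot: [-3.141, 0.0, 0.571]
contact_force: [0.2, 0.2, -1.8]
grip_width: 28.0
finger_force: 29.9
```

```bash
python3 -m handwheel '0 0 -0.05 0 0 0 -1; 0 0 -0.15 0 0 0 -1; 0 0 -0.3 0 0 0 -1; 0 0 -0.5 0 0 0 -1; 0 0 -0.7 0 0 0 -1; 0 0 -0.85 0 0 0 -1; 0 0 -0.9 0 0 0 -1; 0 0 -0.9 0 0 0 -1'
python3 -m handwheel '0 0 -0.05 0 0 0 -1; 0 0 -0.15 0 0 0 -1; 0 0 -0.3 0 0 0 -1; 0 0 -0.5 0 0 0 -1; 0 0 -0.7 0 0 0 -1; 0 0 -0.85 0 0 0 -1; 0 0 -0.9 0 0 0 -1; 0 0 -0.9 0 0 0 -1'
python3 - <<'E'
from h import *
p=viewer.capture("wrist"); o=bot.get_obs(); print(o["contact_force"],o["grip_width"],o["tool_pos"],go([550.5,238,300]))
for r in viewer.cut_out("scanner",p): m=r["pixels"].astype(np.uint8); print(r["score"],r["centre"],cv2.boundingRect(m))
E
```

```text
time: 5.68
tool_pos: [485.0, -229.6, 210.6]
tcp_rot: [3.138, -0.001, 0.571]
contact_force: [-0.1, -0.9, -2.6]
grip_width: 27.8
finger_force: 29.9
time: 6.35
tool_pos: [484.7, -229.3, 299.7]
tcp_rot: [3.14, -0.001, 0.571]
contact_force: [0.0, -0.3, -3.0]
grip_width: 27.9
finger_force: 29.9
[-0.74348156 -0.0882378  -2.56826445] 27.553708671431547 [ 484.30564462 -229.06565443  298.43630318] [ 3.081 -3.572 -0.016]
0.57 [318.6, 227.3] (278, 160, 86, 169)
```

```bash
python3 -m handwheel '0.04 -0.05 0 0 0 0 -1; 0.14 -0.16 0 0 0 0 -1; 0.29 -0.34 0 0 0 0 -1; 0.44 -0.51 0 0 0 0 -1; 0.59 -0.68 0 0 0 0 -1; 0.7 -0.81 0 0 0 0 -1; 0.77 -0.893 0 0 0 0 -1; 0.77 -0.893 0 0 0 0 -1'
python3 -m handwheel '0.04 -0.05 0 0 0 0 -1; 0.14 -0.16 0 0 0 0 -1; 0.29 -0.34 0 0 0 0 -1; 0.44 -0.51 0 0 0 0 -1; 0.59 -0.68 0 0 0 0 -1; 0.7 -0.81 0 0 0 0 -1; 0.77 -0.893 0 0 0 0 -1; 0.77 -0.893 0 0 0 0 -1'
python3 -m handwheel '0.04 -0.05 0 0 0 0 -1; 0.14 -0.16 0 0 0 0 -1; 0.29 -0.34 0 0 0 0 -1; 0.44 -0.51 0 0 0 0 -1; 0.59 -0.68 0 0 0 0 -1; 0.7 -0.81 0 0 0 0 -1; 0.77 -0.893 0 0 0 0 -1; 0.77 -0.893 0 0 0 0 -1'
python3 - <<'E'
from h import *
p=viewer.capture("wrist"); save(p,"w3.png"); o=bot.get_obs(); print(o["time"],o["tool_pos"],o["tcp_rot"],go([550.5,238,300]))
print(proj(p,[550.5,238,135]),proj(p,[551,220.5,135]))
E
```

```text
time: 7.12
tool_pos: [500.8, -110.1, 298.0]
tcp_rot: [-3.14, 0.0, 0.573]
contact_force: [0.6, -0.3, -2.1]
grip_width: 27.9
finger_force: 29.9
time: 7.78
tool_pos: [517.5, 5.6, 298.5]
tcp_rot: [-3.141, 0.0, 0.572]
contact_force: [-0.3, 0.3, -2.4]
grip_width: 28.0
finger_force: 29.9
time: 8.45
tool_pos: [534.2, 122.0, 298.4]
tcp_rot: [-3.141, 0.0, 0.572]
contact_force: [-1.0, -0.8, -1.7]
grip_width: 27.8
finger_force: 29.9
8.5 [534.06906138 120.91318948 298.44514652] [3.14124211e+00 6.55554439e-04 5.71485602e-01] [ 0.771 -0.896 -0.016]
[219.6 100.1] [237.1 110.7]
```

View pics/w3.png

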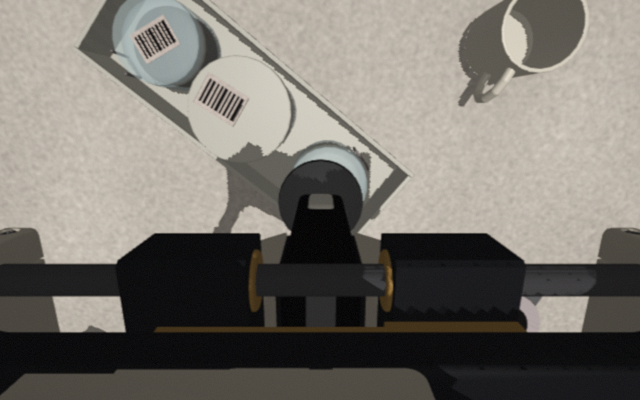

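The label is at (222,99), within 3 px of the prediction, and the scanner hangs straight in the grip. I'll move over the label and lower to 50 mm above it.

Run:
```python
from h import *
p=viewer.capture("wrist"); L=at(p,(222,99),135); print(L,go([L[0],L[1],291.5]), proj(p,np.append(bot.get_obs()["tool_pos"][:2],192)))
```

```text
[552.5 235.3 135. ] [ 0.777 -0.868  0.069] [319.8 200. ]
```

```bash
python3 -m handwheel '0.04 -0.05 0 0 0 0 -1; 0.14 -0.16 0 0 0 0 -1; 0.29 -0.33 0 0 0 0 -1; 0.44 -0.5 0 0 0 0 -1; 0.59 -0.66 0 0 0 0 -1; 0.7 -0.79 0.03 0 0 0 -1; 0.77 -0.875 0.06 0 0 0 -1; 0.77 -0.875 0.07 0 0 0 -1'
python3 -m handwheel '0 0 0 0 0 0 -1; 0 0 0 0 0 0 -1; 0 0 0 0 0 0 -1; 0 0 0 0 0 0 -1'
python3 - <<'E'
from h import *
b=viewer.capture("scene");p=viewer.capture("wrist"); o=bot.get_obs(); print(o["time"],o["tool_pos"],o["tcp_rot"])
cv2.imwrite("pics/s.png",np.hstack([cv2.resize(b["frame"][180:380,240:440],(400,400)),cv2.resize(p["frame"][100:300,220:420],(400,400))])[:,:,::-1])
x,y=o["tool_pos"][:2]
print(proj(b,[x,y,185]),proj(b,[552,236.5,135]),proj(p,[x,y,185]),proj(p,[552,236.5,135]))
E
```

```text
time: 9.22
tool_pos: [551.4, 237.6, 290.8]
tcp_rot: [-3.141, 0.001, 0.572]
contact_force: [0.1, -1.3, -2.1]
grip_width: 27.8
finger_force: 29.9
time: 9.55
tool_pos: [551.7, 235.4, 292.1]
tcp_rot: [3.141, -0.0, 0.57]
contact_force: [-0.3, -1.7, -1.9]
grip_width: 27.8
finger_force: 29.9
9.65 [551.62500012 235.66365893 292.00025584] [ 3.14122398e+00 -3.16471263e-04  5.69926312e-01]
[348.3 296.4] [347.2 309.1] [319.  199.4] [318.6 185.2]
```

View pics/s.png

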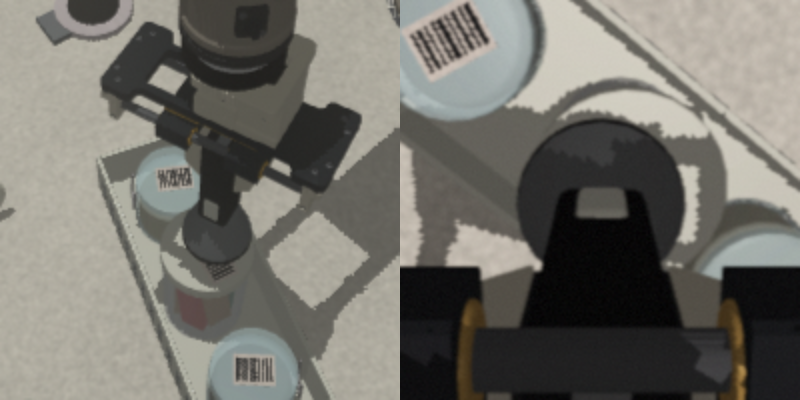

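The scanner hangs over the label, which shows just below the hood at about (350,315) in the scene view. I'll hold still for over 2 s.

```bash
python3 -m handwheel '0 0 0 0 0 0 -1; 0 0 0 0 0 0 -1; 0 0 0 0 0 0 -1; 0 0 0 0 0 0 -1; 0 0 0 0 0 0 -1; 0 0 0 0 0 0 -1; 0 0 0 0 0 0 -1; 0 0 0 0 0 0 -1'
python3 -m handwheel '0 0 0 0 0 0 -1; 0 0 0 0 0 0 -1; 0 0 0 0 0 0 -1; 0 0 0 0 0 0 -1; 0 0 0 0 0 0 -1; 0 0 0 0 0 0 -1; 0 0 0 0 0 0 -1; 0 0 0 0 0 0 -1' >/dev/null
python3 -m handwheel '0 0 0 0 0 0 -1; 0 0 0 0 0 0 -1; 0 0 0 0 0 0 -1; 0 0 0 0 0 0 -1; 0 0 0 0 0 0 -1; 0 0 0 0 0 0 -1; 0 0 0 0 0 0 -1; 0 0 0 0 0 0 -1' >/dev/null
python3 -m handwheel '0 0 0 0 0 0 -1; 0 0 0 0 0 0 -1; 0 0 0 0 0 0 -1; 0 0 0 0 0 0 -1; 0 0 0 0 0 0 -1; 0 0 0 0 0 0 -1; 0 0 0 0 0 0 -1; 0 0 0 0 0 0 -1' >/dev/null
python3 -m handwheel '0 0 0 0 0 0 -1; 0 0 0 0 0 0 -1; 0 0 0 0 0 0 -1; 0 0 0 0 0 0 -1; 0 0 0 0 0 0 -1; 0 0 0 0 0 0 -1; 0 0 0 0 0 0 -1; 0 0 0 0 0 0 -1'
python3 -m handwheel '0 0 -0.02 0 0 0 -1; 0 0 -0.07 0 0 0 -1; 0 0 -0.07 0 0 0 -1'
python3 -m handwheel '-0.04 0.05 0 0 0 0 -1; -0.14 0.16 0 0 0 0 -1; -0.29 0.34 0 0 0 0 -1; -0.44 0.51 0 0 0 0 -1; -0.59 0.68 0 0 0 0 -1; -0.7 0.81 0 0 0 0 -1; -0.77 0.893 0 0 0 0 -1; -0.77 0.893 0 0 0 0 -1' >/dev/null
python3 -m handwheel '-0.04 0.05 0 0 0 0 -1; -0.14 0.16 0 0 0 0 -1; -0.29 0.34 0 0 0 0 -1; -0.44 0.51 0 0 0 0 -1; -0.59 0.68 0 0 0 0 -1; -0.7 0.81 0 0 0 0 -1; -0.77 0.893 0 0 0 0 -1; -0.77 0.893 0 0 0 0 -1' >/dev/null
python3 -m handwheel '-0.04 0.05 0 0 0 0 -1; -0.14 0.16 0 0 0 0 -1; -0.29 0.34 0 0 0 0 -1; -0.44 0.51 0 0 0 0 -1; -0.59 0.68 0 0 0 0 -1; -0.7 0.81 0 0 0 0 -1; -0.77 0.893 0 0 0 0 -1; -0.77 0.893 0 0 0 0 -1'
python3 - <<'E'
from h import *
p=viewer.capture("wrist"); save(p,"w4.png",(160,0,480,200),2.4); o=bot.get_obs(); print(o["time"],o["tool_pos"],o["tcp_rot"])
print(proj(p,[478,-230,12]),go([481,-229,299]))
for r in viewer.cut_out("dock",p):
    m=r["pixels"].astype(np.uint8); print(r["score"],r["centre"],cv2.boundingRect(m))
E
```

```text
time: 10.32
tool_pos: [551.5, 236.4, 291.7]
tcp_rot: [3.142, 0.0, 0.571]
contact_force: [-0.7, 0.9, -2.5]
grip_width: 28.0
finger_force: 29.9
time: 12.98
tool_pos: [551.5, 236.3, 291.7]
tcp_rot: [3.141, 0.0, 0.571]
contact_force: [0.9, 1.0, -2.3]
grip_width: 28.0
finger_force: 29.9
time: 13.23
tool_pos: [551.9, 236.5, 299.9]
tcp_rot: [3.141, -0.002, 0.571]
contact_force: [-0.4, -0.8, -1.9]
grip_width: 27.6
finger_force: 29.9
time: 15.23
tool_pos: [502.0, -114.9, 298.6]
tcp_rot: [3.141, 0.0, 0.57]
contact_force: [0.5, -0.4, -2.7]
grip_width: 27.4
finger_force: 29.9
15.2833 [ 502.07438729 -113.75491883  298.58538733] [-3.14114162e+00 -2.93045609e-04  5.70177653e-01]
[381.9 225.5] [-0.799  0.856 -0.005]
0.77 [392.7, 209.0] (351, 166, 76, 73)
```

View pics/w4.png

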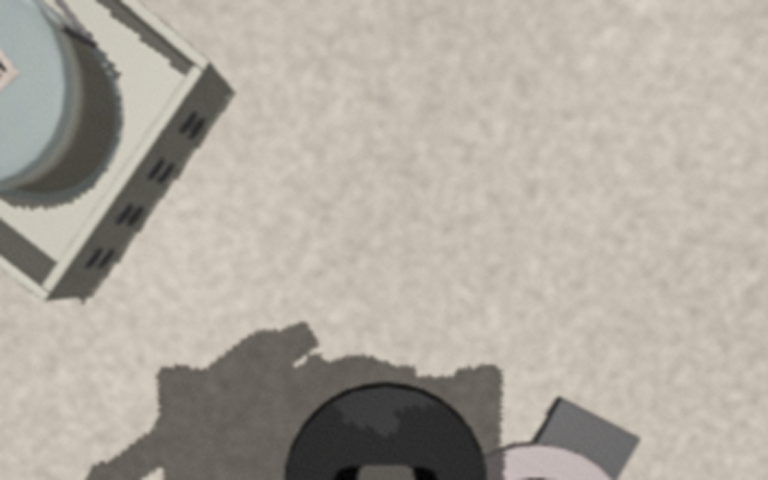

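```bash
python3 -m handwheel '-0.04 0.05 0 0 0 0 -1; -0.14 0.16 0 0 0 0 -1; -0.29 0.33 0 0 0 0 -1; -0.44 0.5 0 0 0 0 -1; -0.59 0.66 0 0 0 0 -1; -0.7 0.79 0 0 0 0 -1; -0.78 0.87 0 0 0 0 -1; -0.78 0.87 0 0 0 0 -1'
python3 -m handwheel '0 0 0.05 0 0 0 -1; 0 0 0.15 0 0 0 -1; 0 0 0.3 0 0 0 -1; 0 0 0.5 0 0 0 -1; 0 0 0.7 0 0 0 -1; 0 0 0.8 0 0 0 -1; 0 0 0.85 0 0 0 -1; 0 0 0.85 0 0 0 -1'
python3 -m handwheel '0 0 0.05 0 0 0 -1; 0 0 0.15 0 0 0 -1; 0 0 0.3 0 0 0 -1; 0 0 0.45 0 0 0 -1; 0 0 0.6 0 0 0 -1; 0 0 0.7 0 0 0 -1; 0 0 0.75 0 0 0 -1; 0 0 0.75 0 0 0 -1'
python3 - <<'E'
from h import *
a=viewer.capture("scene"); p=viewer.capture("wrist"); o=bot.get_obs(); print(o["time"],o["tool_pos"],o["tcp_rot"])
cv2.imwrite("pics/d.png",np.hstack([cv2.resize(a["frame"][120:220,230:330],(400,400)),cv2.resize(p["frame"][130:250,260:380],(400,400))])[:,:,::-1])
print(go([483.5,-229.3,119]))
E
```

```text
time: 16.0
tool_pos: [483.1, -230.6, 298.5]
tcp_rot: [3.141, 0.001, 0.57]
contact_force: [-0.3, 0.0, -1.8]
grip_width: 28.0
finger_force: 29.9
time: 16.67
tool_pos: [483.0, -228.3, 212.6]
tcp_rot: [-3.14, 0.001, 0.572]
contact_force: [-0.9, -0.9, -2.7]
grip_width: 27.8
finger_force: 29.9
time: 17.33
tool_pos: [482.9, -229.0, 137.8]
tcp_rot: [-3.14, 0.001, 0.571]
contact_force: [1.0, 0.4, -2.6]
grip_width: 28.0
finger_force: 29.9
17.4333 [ 483.67719518 -229.50485573  139.23630035] [ 3.14056920e+00 -4.10523344e-04  5.70854631e-01]
[-0.    -0.003  0.202]
```

View pics/d.png

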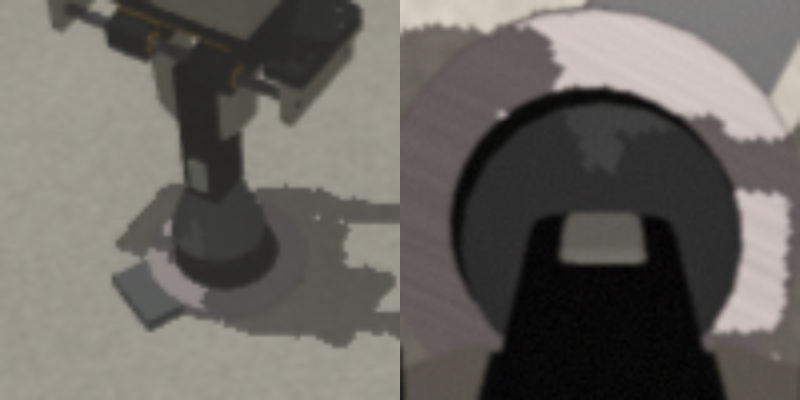

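Run:
```python
from h import *
from scipy.optimize import least_squares
p=viewer.capture("wrist"); o=bot.get_obs()
def fit(mask,z,R,g):
    P=np.array([at(p,c[0],z)[:2] for c in max(cv2.findContours(mask,0,cv2.CHAIN_APPROX_NONE)[0],key=len)])
    best=None
    for dx in range(-12,13):
        for dy in range(-12,13):
            n=(abs(np.hypot(*(P-g-[dx,dy]).T)-R)<1.2).sum()
            if best is None or n>best[0]: best=(n,dx,dy)
    c=g+np.array(best[1:]); q=P[abs(np.hypot(*(P-c).T)-R)<2]
    s=least_squares(lambda x:np.hypot(*(q-x).T)-R,c,loss="soft_l1"); return len(q),s.x
zb=o["tool_pos"][2]-106.5; g=o["tool_pos"][:2]
for t,z,R in(("dock",12,55),("scanner",zb+4,32)):
    r=viewer.cut_out(t,p)
    for k in r: print(t,round(k["score"],2),fit(k["pixels"].astype(np.uint8),z,R,g))
print(o["tool_pos"])
```

```text
dock 0.7 (213, array([ 479.34366472, -229.85828708]))
scanner 0.93 (179, array([ 484.21151605, -230.55433199]))
[ 483.83138099 -229.57741616  139.54531604]
```

The fit shows the scanner about 4–5 mm to +x of the pad centre. I'll shift it 3.5 mm and set it down.

```bash
python3 -m handwheel '-0.03 -0.02 0.03 0 0 0 -1; -0.03 -0.02 0.07 0 0 0 -1; -0.03 -0.02 0.11 0 0 0 -1; -0.03 -0.02 0.14 0 0 0 -1; -0.03 -0.02 0.16 0 0 0 -1; -0.03 -0.02 0.18 0 0 0 -1; -0.03 -0.02 0.18 0 0 0 -1; -0.03 -0.02 0.18 0 0 0 -1'
python3 -m handwheel '0 0 0.005 0 0 0 -1; 0 0 0.01 0 0 0 -1; 0 0 0.015 0 0 0 -1; 0 0 0.02 0 0 0 -1; 0 0 0.02 0 0 0 -1; 0 0 0.02 0 0 0 -1; 0 0 0.02 0 0 0 -1; 0 0 0.02 0 0 0 -1'
```

```text
time: 18.25
tool_pos: [479.7, -229.2, 120.6]
tcp_rot: [-3.142, 0.0, 0.571]
contact_force: [-0.5, -0.1, -2.3]
grip_width: 27.9
finger_force: 29.9
time: 18.92
tool_pos: [479.7, -229.2, 118.7]
tcp_rot: [3.142, 0.0, 0.571]
contact_force: [0.3, 0.3, -2.3]
grip_width: 27.6
finger_force: 29.9
```

```bash
python3 -m handwheel '0 0 0.003 0 0 0 -1; 0 0 0.005 0 0 0 -1; 0 0 0.005 0 0 0 -1; 0 0 0.005 0 0 0 -1; 0 0 0.005 0 0 0 -1'
python3 -m handwheel '0 0 0.003 0 0 0 -1; 0 0 0.005 0 0 0 -1; 0 0 0.005 0 0 0 -1; 0 0 0.005 0 0 0 -1; 0 0 0.005 0 0 0 -1'
```

```text
time: 19.33
tool_pos: [479.8, -229.2, 118.6]
tcp_rot: [3.141, -0.0, 0.571]
contact_force: [-1.5, 1.4, 3.2]
grip_width: 27.8
finger_force: 29.9
time: 19.75
tool_pos: [479.8, -229.2, 118.6]
tcp_rot: [3.141, -0.0, 0.571]
contact_force: [-1.2, 2.4, 7.9]
grip_width: 28.0
finger_force: 29.9
```

The scanner is on the pad and the force has turned upward. I'll back off 0.5 mm, release and retreat.

```bash
python3 -m handwheel '0 0 -0.005 0 0 0 -1; 0 0 -0.005 0 0 0 -1; 0 0 -0.005 0 0 0 -0.3; 0 0 -0.005 0 0 0 -0.2; 0 0 -0.005 0 0 0 0; 0 0 -0.005 0 0 0 0.5; 0 0 -0.005 0 0 0 1; 0 0 -0.005 0 0 0 1'
python3 -m handwheel '0 0 0 0 0 0 1; 0 0 0 0 0 0 1; 0 0 0 0 0 0 1; 0 0 0 0 0 0 1; 0 0 0 0 0 0 1; 0 0 0 0 0 0 1; 0 0 0 0 0 0 1; 0 0 0 0 0 0 1'
python3 -m handwheel '0 0 -0.1 0 0 0 1; 0 0 -0.25 0 0 0 1; 0 0 -0.4 0 0 0 1; 0 0 -0.6 0 0 0 1; 0 0 -0.8 0 0 0 1; 0 0 -1 0 0 0 1; 0 0 -1 0 0 0 1'
python3 -m handwheel '-0.3 0 -0.1 0 0 0 1; -0.6 0 -0.2 0 0 0 1; -1 0 -0.3 0 0 0 1; -1 0 -0.3 0 0 0 1; -1 0 -0.3 0 0 0 1; -1 0 -0.3 0 0 0 1'
python3 - <<'E'
from h import *
a=viewer.capture("top");b=viewer.capture("scene");w=viewer.capture("wrist")
A=np.vstack([cv2.resize(b["frame"][120:220,230:330],(400,300)),cv2.resize(b["frame"][240:400,280:420],(400,300))])
B=np.vstack([cv2.resize(w["frame"][0:180,220:400],(400,300)),cv2.resize(a["frame"][110:210,90:290],(400,300))])
cv2.imwrite("pics/e.png",np.hstack([A,B])[:,:,::-1]); print(bot.get_obs()["time"])
E
```

```text
time: 20.42
tool_pos: [479.7, -229.2, 118.1]
tcp_rot: [-3.142, 0.0, 0.571]
contact_force: [0.6, 0.6, -0.1]
grip_width: 59.2
finger_force: 0.0
time: 21.08
tool_pos: [479.7, -229.2, 118.2]
tcp_rot: [3.142, 0.0, 0.571]
contact_force: [0.3, 0.5, -1.1]
grip_width: 92.2
finger_force: 0.0
time: 21.67
tool_pos: [481.4, -230.2, 223.1]
tcp_rot: [3.134, -0.003, 0.571]
contact_force: [0.6, -0.4, 1.3]
grip_width: 91.9
finger_force: 0.0
time: 22.17
tool_pos: [395.5, -283.1, 248.2]
tcp_rot: [-3.142, -0.0, 0.57]
contact_force: [0.5, 0.8, -1.5]
grip_width: 92.0
finger_force: 0.0
22.3167
```

View pics/e.png

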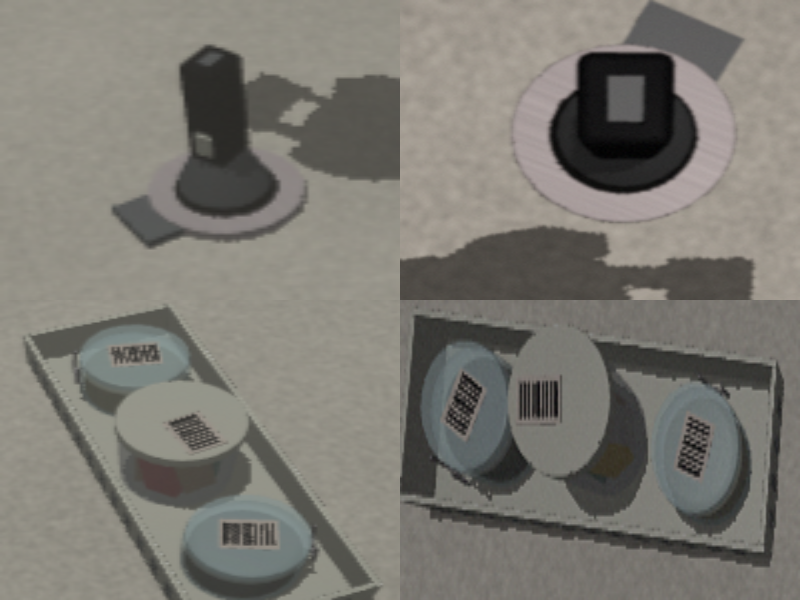

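The scanner stands upright and centred: in the wrist crop the hood is at x 551–697 and the pad at 512–736, both centred on 624. The canister has not moved. I'll hand the job in.

```bash
python3 -c "
from plant import bot
print(bot.close_job())"
```

```text
the job is handed in; nothing more can be done
None
```

I held the scanner over the canister's label at about 5 cm for more than 2 s, stood it back upright on the middle of its pad, let go, and handed the job in at about 22 s of robot time. The canister did not move.

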